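Fill the heel box for an adult pair range

ROBOT

A 6-joint arm with a two-finger parallel gripper is mounted at the origin on the work surface. World frame = base frame: x ahead of the robot, y to its left, z up, the work surface at z = 0. Lengths are in m, angles in rad, forces in N, time in s.
With the tool pointing down it reaches from about 0.3 to 0.775 m from the base axis. Payload 14.6 kg.
Tool frame: the origin (TCP) lies at the very end of the fingers, on their centre line; the grasp point (between the pads) lies 19 mm behind it (ctrl.grasp_offset is the distance from the TCP to the grasp point, in m); z points along the fingers, y is the line along which they close (so a half turn about z gives the same grasp; the last joint's range is limited). The gripper opens to 94 mm and grips with 3 to 60 N. Pads are 16 mm wide; open, the fingers measure 119 mm over their backs; the gripper's body (75 mm by 177 mm) begins 78 mm behind the grasp point.
Start: joints at [1.122, 0.3, 1.521, -0, 1.321, -0.067], TCP at [0.205, 0.51, 0.205] pointing down, gripper open.
Joint ranges: [-3.03, 3.03], [-0.79, 2.21], [0.23, 2.52], [-1.04, 4.18], [0, 3.07], [-2.55, 2.55]. Speed limits (rad/s): [2.22, 2.22, 2.57, 3.14, 3.14, 3.14].

INTERFACE

Orientations are given as [roll, pitch, yaw] about the fixed x, y, z axes, in that order (R = Rz(yaw) Ry(pitch) Rx(roll)).
In Python, from station import ctrl gives the robot as it stands.
- The arm moves only by the tool step_arm, never from a script. Its argument "plan" is a list that holds one entry, the list of rows, each a list of 6 numbers: the shift along the tool's x, y, z in units of 30 mm (1.0 is 30 mm), then the turn, a rotation vector about the tool's x, y, z in units of 6 degrees (1.0 is 6 degrees). In form: [[[dx, dy, dz, wx, wy, wz], ...]]. A call has 1 to 8 rows; each row is the pose to reach, as a shift and turn from the pose commanded when the call began, along the tool's axes at that moment; what a row does not reach only later rows make up. A row lasts 1/12 s, in which the tool goes at most 41.7 mm and 7.16 degrees, less where a joint would pass 70% of its speed; a pose out of reach is approached as far as the arm can. A call with a gripper value outside its range is refused whole. "grip" is the opening, from 0 (shut) to 1 (fully open), set as the call begins (left out, the last holds). The fingers move at their own pace and stop on an object; "squeeze" is the grip in N (left out, the last holds). Time passes only in rows, so rows that repeat a pose let the fingers close. It gives the time, the measured TCP pose, the force, the opening and the grip force at its end, in the units of the state.
- ctrl.get_obs(): the state, without advancing time (a new reading comes with each control period).
- ctrl.camera(name): name is "side" or "top" or "wrist"; returns the picture (384x512x3 uint8, red, green, blue); there is no depth.
- ctrl.camera_model(name): a dict with "intrinsics" (3x3 intrinsics, pixels), "k1" (the pictures are not rectified: a ray, as slopes to the right and down, at radius r is drawn at 1 + k1 r^2 times it, then the intrinsics apply), "R" (3x3) and "t" (3): a world point X has camera coordinates R X + t; the wrist camera has in their place "tool_from_camera" (4x4, takes a point from camera to tool coordinates, whose origin is the TCP and whose axes are the flange's). Camera axes: x right, y down, z forward; pixel columns grow to the right and rows downward; lengths in m; the calibration is good to about 2 mm. A picture is of the moment at which its call begins: read the wrist's pose just before it. camera_model takes no time and is no camera call.
- ctrl.hand_in(): hands the job in; it is judged then, once.
Trained networks look in the newest picture that a camera, given by its name, has taken for a name from the list of things; names that differ only in an ending like _2 or _b are one class to them, and where a whole thing is asked for, a point or a joint stands for the part that bears it (a point fixed in the world has none). Each returns a list of dicts, best first, with "confidence" (0 to 1); they miss things now and then, are a little off and sometimes report something else, mostly with a low value. They report only what shows in the picture. A call takes as long as a camera call. They do not tell look-alikes from the thing itself.
- ctrl.masks_of(query, camera): "pixels" (384x512 bool, what is visible of it) and "at" ([column, row] in pixels, amid what is visible of it).
- ctrl.place_of(query, camera): "at" ([column, row] in pixels: a listed point, or the origin of a listed thing).
The state is a dict: "time_s": time; "qpos": joint angles; "joint_vel": joint speeds; "tau": joint torques, N m; "ee_pos": TCP position; "eef_rot": TCP orientation; "force": force on the tool from outside, world axes, zero at the start; "moment": the same for the moment, N m; "grip_width": finger opening in m; "grip_force": force on a finger pad.
Only numpy, scipy, OpenCV 4.12 (cv2) and the standard library are available. Lean on these libraries where they do the work, as an engineer would, in place of code of your own. Each camera call takes 0.05 s, during which the arm holds its last target. There are 200 camera calls.

TASK

Gather the four full-size wooden heels from the bench into the green heel box: stand each one upright and flat on the black outline of its own shape, turned to match that outline. Leave the two child-size heels standing where they are on the bench.

Things in the scene. Friction and masses are not known exactly. Their poses are not given: they have to be found in the camera images.
- heel_block: Full-size block heel: rectangular, 50 mm long (x) by 40 mm wide (y), 50 mm tall, flat top with three nail holes. Pale wood, 6 mm black tread below; upright, loose, 55-115 g. Origin: centre of underside, z up. Start yaw within 0.8 rad of 0; neighbours up to 50 mm tall about 10 cm off.
- heel_dee: Full-size D-shaped heel, 60 mm long (x) by 50 mm wide (y), 50 mm tall: flat edge at x = -30 mm, straight sides as far as x = +5 mm, then the half-round end. Pale wood, 6 mm black tread below; upright, loose, 55-115 g. Origin: centre of underside, z up. Start yaw within 0.8 rad of 0; neighbours up to 50 mm tall about 10 cm off.
- heel_round: Full-size round heel: upright cylinder, diameter 48 mm, 50 mm tall. Pale wood, 6 mm black tread below; upright, loose, 55-115 g. Origin: centre of underside, z up. Start yaw within 0.8 rad of 0; neighbours up to 50 mm tall about 10 cm off.
- heel_wedge: Full-size wedge heel: 74 mm long (x) by 42 mm wide (y), upright parallel sides, top sloping from 46 mm high at the -x end to 20 mm at the +x end (about 33 mm over the origin). Pale wood, 6 mm black tread below; upright, loose, 55-115 g. Origin: centre of underside, z up. Start yaw within 0.8 rad of 0; neighbours up to 50 mm tall about 10 cm off.
- bay_block: Bay with a black rectangular outline 54 x 44 mm on its floor, long side along x: the place of the block heel. White, 94 mm square, inside 88 mm, walls 14 mm high, floor 3 mm thick; one of four set two by two, any order, in the fixed green heel box (206 mm square, rim 20 mm above the bench). Origin: centre of its underside, 6 mm above the bench, z up. Yaw within 0.3 rad.
- bay_dee: Bay with a black D outline 64 x 54 mm on its floor, flat edge to -x, round end to +x: the place of the D-shaped heel. White, 94 mm square, inside 88 mm, walls 14 mm high, floor 3 mm thick; one of four set two by two, any order, in the fixed green heel box (206 mm square, rim 20 mm above the bench). Origin: centre of its underside, 6 mm above the bench, z up. Yaw within 0.3 rad.
- bay_round: Bay with a black round outline, diameter 52 mm on its floor: the place of the round heel. White, 94 mm square, inside 88 mm, walls 14 mm high, floor 3 mm thick; one of four set two by two, any order, in the fixed green heel box (206 mm square, rim 20 mm above the bench). Origin: centre of its underside, 6 mm above the bench, z up. Yaw within 0.3 rad.
- bay_wedge: Bay with a black long rectangular outline 78 x 46 mm on its floor, long side along x: the place of the wedge heel. White, 94 mm square, inside 88 mm, walls 14 mm high, floor 3 mm thick; one of four set two by two, any order, in the fixed green heel box (206 mm square, rim 20 mm above the bench). Origin: centre of its underside, 6 mm above the bench, z up. Yaw within 0.3 rad.
- small_dee: Child-size D-shaped heel, 37 x 31 mm, 31 mm tall, same wood and tread, loose, about 30 g; does not belong in the box. Origin: centre of the underside, z up.
- small_block: Child-size rectangular heel, 31 x 25 mm, 31 mm tall, same wood and tread, loose, about 30 g; does not belong in the box. Origin: centre of the underside, z up.
There are look-alikes about, which are no part of the job. What is shaped like the heel_round but yellow is not meant.

How it is judged:
At the end, for the whole second after the job is handed in: Each full-size heel stands still and flat on the floor of the compartment with its outline, centre within 15 mm of it; block, D and wedge turned within 0.35 rad of the outline (either way round). Both child-size heels still stand within 30 mm of where they were (horizontal distance between heel_block and bay_block below 0.015 m and z of heel_block in the frame of bay_block between -0.002 and 0.008 m and angle between each of heel_block, heel_dee, heel_round, heel_wedge's own z axis and vertical below 0.12 rad and linear speed of each of heel_block, heel_dee, heel_round, heel_wedge below 0.02 m/s and angle between the x axis of heel_block and the x axis of bay_block, either way round below 0.35 rad and horizontal distance between heel_dee and bay_dee below 0.015 m and z of heel_dee in the frame of bay_dee between -0.002 and 0.008 m and angle between the x axis of heel_dee and the x axis of bay_dee, either way round below 0.35 rad and horizontal distance between heel_round and bay_round below 0.015 m and z of heel_round in the frame of bay_round between -0.002 and 0.008 m and horizontal distance between heel_wedge and bay_wedge below 0.015 m and z of heel_wedge in the frame of bay_wedge between -0.002 and 0.008 m and angle between the x axis of heel_wedge and the x axis of bay_wedge, either way round below 0.35 rad and distance of each of small_dee, small_block from where it was at the start of the episode below 0.03 m and angle between each of small_dee, small_block's own z axis and vertical below 0.2 rad); the robot touches nothing.
It fails at once if the child-size D-shaped heel is carried off, knocked more than 30 mm or tipped over (distance of small_dee from where it was at the start of the episode above 0.03 m or angle between small_dee's own z axis and vertical above 0.8 rad).
It fails at once if the child-size rectangular heel is carried off, knocked more than 30 mm or tipped over (distance of small_block from where it was at the start of the episode above 0.03 m or angle between small_block's own z axis and vertical above 0.8 rad).
It also fails if it takes over 112 s, if anything falls off the work surface, if the arm or the gripper's body presses on something with over 40 N, if the wrist force passes 120 N, or if a joint passes its speed limit or range.

## Working session

There is one attempt and no reset: what is moved stays moved. The work goes in short steps, Python scripts to look and compute and a tool call to move; the robot and the scene stay as the last step left them, time stands still between calls to the robot, and variables do not carry over. Pictures are saved under pics/ and viewed, at most 14 in all, crops included, and the job is handed in when it is done.

Besides the shell and the picture viewer there is one more tool, called after ">>>" by a JSON object that holds its "method" and its "body", one argument or row to a line. step_arm: Moves the arm, as the interface text tells. Its arguments: {"type":"object","properties":{"plan":{"type":"array","items":{"type":"array","items":{"type":"array","items":{"type":"number"}}}},"grip":{"type":"number"},"squeeze":{"type":"number"}},"required":["plan"]}

```bash
mkdir -p pics; ls
python3 - <<'E'
from station import ctrl
import cv2,numpy as np
np.set_printoptions(precision=4,suppress=True)
for n in("top","side"):
    im=ctrl.camera(n); cv2.imwrite(f"pics/{n}0.png",cv2.cvtColor(im,cv2.COLOR_RGB2BGR))
for n in("top","side","wrist"): print(n,ctrl.camera_model(n))
print(ctrl.get_obs()); print(ctrl.grasp_offset)
E
```

```text
pics
top {'intrinsics': array([[362.78  ,   0.    , 253.4287],
       [  0.    , 362.78  , 187.9867],
       [  0.    ,   0.    ,   1.    ]]), 'k1': -0.04964314755130277, 'R': array([[-0.0224, -0.9996, -0.0151],
       [-0.9956,  0.0237, -0.0906],
       [ 0.0909,  0.013 , -0.9958]]), 't': array([-0.0264,  0.5717,  0.8116])}
side {'intrinsics': array([[482.7081,   0.    , 247.9245],
       [  0.    , 482.7081, 197.9103],
       [  0.    ,   0.    ,   1.    ]]), 'k1': -0.1563255685808748, 'R': array([[ 0.811 , -0.5847,  0.0175],
       [-0.3502, -0.5092, -0.7862],
       [ 0.4686,  0.6315, -0.6178]]), 't': array([-0.489 ,  0.2066,  0.8809])}
wrist {'intrinsics': array([[330.2903,   0.    , 260.0824],
       [  0.    , 330.2903, 193.5159],
       [  0.    ,   0.    ,   1.    ]]), 'k1': -0.021371458456607675, 'tool_from_camera': array([[-0.0006, -0.9736, -0.2283,  0.0652],
       [ 1.    , -0.0006, -0.0003,  0.0003],
       [ 0.0002, -0.2283,  0.9736, -0.1789],
       [ 0.    ,  0.    ,  0.    ,  1.    ]])}
{'time_s': 0.1, 'qpos': array([ 1.1224,  0.3004,  1.5215,  0.    ,  1.3207, -0.0666]), 'joint_vel': array([ 0.0007,  0.0003, -0.003 ,  0.0008,  0.0008, -0.0003]), 'tau': array([  0.0019, -53.2643, -35.3284,   0.071 ,   0.0235,  -0.0001]), 'ee_pos': array([0.2048, 0.5102, 0.205 ]), 'eef_rot': array([-3.1406, -0.0001,  2.7598]), 'force': array([0.4294, 0.248 , 0.2555]), 'moment': array([-0.0299, -0.0187, -0.0034]), 'grip_force': 0.0, 'grip_width': 0.09408016947431411}
0.0188
```

View pics/top0.png

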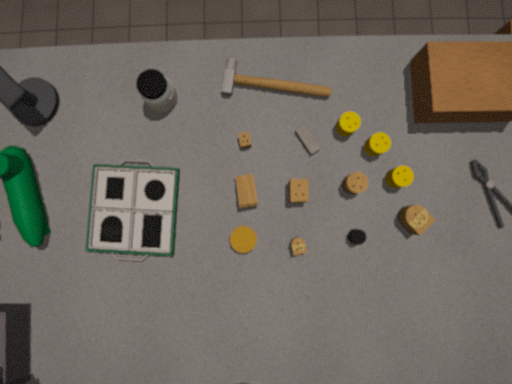

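View pics/side0.png

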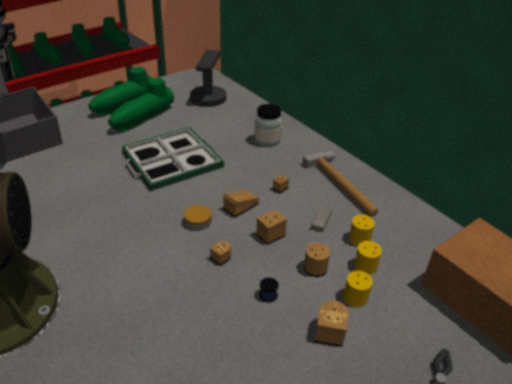

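Candidates in the top view:
- **Heels:** wedge (246,191), block (299,190), round (357,183), dee (418,219).
- **To leave alone:** small block (245,140), small dee (298,246), yellow cylinders (349,122), (379,143) and (402,177), orange disc (243,239), black disc (357,237).
- **Bays:** block (116,188), round (155,189), dee (112,230), wedge (152,231).

Next I'll fit silhouettes to get the poses.

```bash
cat > h.py <<'E'
import cv2,numpy as np
from station import ctrl
from scipy.optimize import minimize
from scipy.spatial.transform import Rotation as Ro
def proj(X,m):
    c=np.asarray(X)@m["R"].T+m["t"]; s=c[:,:2]/c[:,2:]
    s=s*(1+m["k1"]*(s**2).sum(1,keepdims=True)); K=m["intrinsics"]
    return s*K[0,0]+K[:2,2]
def ground(px,z,m):
    K=m["intrinsics"]; d=(np.asarray(px,float)-K[:2,2])/K[0,0]; s=d.copy()
    for _ in range(8): s=d/(1+m["k1"]*(s**2).sum())
    v=m["R"].T@np.r_[s,1]; C=-m["R"].T@m["t"]
    return C+v*(z-C[2])/v[2]
def pts(name):
    th=np.linspace(-np.pi/2,np.pi/2,25)
    rect=lambda a,b:np.array([[-a,-b],[a,-b],[a,b],[-a,b]])
    dee=lambda k:np.r_[np.array([[-.03,-.025],[-.03,.025]]),np.c_[.005+.025*np.cos(th),.025*np.sin(th)]]*k
    circ=lambda r:np.c_[np.cos(2*th),np.sin(2*th)]*r
    pr=lambda p,h:np.r_[np.c_[p,0*p[:,0]],np.c_[p,0*p[:,0]+h]]
    if name=="heel_wedge": return np.array([[x,y,z] for y in(-.021,.021) for x,z in((-.037,0),(-.037,.046),(.037,0),(.037,.020))])
    o={"heel_block":(rect(.025,.02),.05),"heel_dee":(dee(1),.05),"heel_round":(circ(.024),.05),
     "small_dee":(dee(.62),.031),"small_block":(rect(.0155,.0125),.031),
     "bay_block":(rect(.027,.022),0),"bay_wedge":(rect(.039,.023),0),"bay_round":(circ(.026),0),"bay_dee":(dee(1.07),0)}[name]
    return pr(*o)
S=4
def fit(name,views,z0,yaws):
    """views: list of (mask,cameramodel); returns cost,x,y,yaw"""
    P=pts(name); best=None
    m0=views[0][1]; r,c=np.nonzero(views[0][0]); g=ground([c.mean(),r.mean()],z0+P[:,2].max()*.7,m0)
    prep=[]
    for mk,m in views:
        r,c=np.nonzero(mk); o=np.array([c.min()-12,r.min()-12]); sh=(r.max()-o[1]+12,c.max()-o[0]+12)
        sub=np.zeros(sh,np.float32); sub[r-o[1],c-o[0]]=1
        prep.append((cv2.resize(sub,None,fx=S,fy=S,interpolation=cv2.INTER_LINEAR)>.5,o,m))
    def cost(q):
        R=Ro.from_euler("z",q[2]).as_matrix(); X=P@R.T+[q[0],q[1],z0]; t=0
        for T,o,m in prep:
            u=(proj(X,m)-o+.5)*S-.5
            im=np.zeros(T.shape,np.uint8); cv2.fillConvexPoly(im,cv2.convexHull(np.round(u*16).astype(np.int32)),1,shift=4)
            t+=1-(T&(im>0)).sum()/max(1,(T|(im>0)).sum())
        return t/len(prep)
    for y in yaws:
        s=np.array([[g[0],g[1],y]]+[[g[0]+a,g[1]+b,y+d] for a,b,d in((.01,0,.05),(0,.01,.05),(0,0,.3))])
        w=minimize(cost,s[0],method="Nelder-Mead",options=dict(initial_simplex=s,xatol=2e-4,fatol=1e-4,maxiter=200))
        if best is None or w.fun<best[0]: best=(w.fun,*w.x)
    return np.round(best,4)
E
python3 - <<'E'
from h import *
import pickle
cams={n:ctrl.camera_model(n) for n in("top","side")}; ims={n:ctrl.camera(n) for n in cams}
exp={"heel_block":(299,190),"heel_dee":(418,219),"heel_round":(357,183),"heel_wedge":(246,191),"small_dee":(298,246),"small_block":(245,140),"bay_block":(116,188),"bay_dee":(112,230),"bay_round":(155,189),"bay_wedge":(152,231)}
res={}
for n,e in exp.items():
    bay=n[0]=='b'; V={}; g=ground(e,.009 if bay else .03,cams["top"])
    for c in(("top",) if bay else ("top","side")):
        t=proj([g],cams[c])[0]
        d=[(np.hypot(*(np.array(k["at"])-t)),k["confidence"],k) for k in ctrl.masks_of(n,c)]
        print(n,c,[(np.round(x[2]["at"]),round(x[1],2),x[2]["pixels"].sum()) for x in d][:5])
        d=[x for x in d if x[0]<22]
        if d: V[c]=d[0][2]["pixels"]
    if bay and V:
        r,c_=np.nonzero(V["top"]); x0,x1,y0,y1=c_.min(),c_.max(),r.min(),r.max()
        w=np.zeros_like(V["top"]); w[y0+4:y1-3,x0+4:x1-3]=1
        dk=(w&(ims["top"].max(2)<90)).astype(np.uint8); nn,l,s,_=cv2.connectedComponentsWithStats(dk)
        V["top"]=l==1+np.argmax(s[1:,4])
    ys=np.arange(-.8,.9,.4) if not bay else (0,)
    for k in(list(V),["top"],["side"]):
        if all(q in V for q in k) and k: res[n]=res.get(n) if k!=list(V) else None; f=fit(n,[(V[q],cams[q]) for q in k],.009 if bay else 0,ys); print("   ",k,f); res[n]=f if res[n] is None else res[n]
E
```

```text
heel_block top [(array([299., 190.]), 0.73, np.int64(441))]
heel_block side [(array([272., 229.]), 0.59, np.int64(805))]
    ['top', 'side'] [ 0.1092  0.5621 -0.142  -0.023 ]
    ['top'] [ 0.0753  0.5641 -0.1429 -0.042 ]
    ['side'] [ 0.0455  0.5613 -0.1399  0.0596]
heel_dee top [(array([415., 219.]), 0.89, np.int64(781))]
heel_dee side [(array([333., 321.]), 0.58, np.int64(1222))]
    ['top', 'side'] [ 0.0544  0.4935 -0.4052  0.6896]
    ['top'] [ 0.0476  0.4941 -0.4064  0.6897]
    ['side'] [ 0.0448  0.4931 -0.4044  0.7222]
heel_round top [(array([375., 146.]), 0.98, np.int64(504)), (array([397., 175.]), 0.85, np.int64(463)), (array([356., 181.]), 0.72, np.int64(409)), (array([347., 123.]), 0.57, np.int64(466))]
heel_round side [(array([364., 256.]), 0.97, np.int64(737)), (array([358., 289.]), 0.78, np.int64(804)), (array([319., 260.]), 0.77, np.int64(776)), (array([364., 229.]), 0.71, np.int64(510))]
    ['top', 'side'] [ 0.0862  0.5765 -0.2717  0.2083]
    ['top'] [ 0.1237  0.5775 -0.2729  0.3904]
    ['side'] [ 0.0434  0.5764 -0.2716  0.7267]
heel_wedge top [(array([246., 190.]
[... 754 characters left out ...]
.0196  0.216 ]
bay_block top [(array([115., 188.]), 0.76, np.int64(1645)), (array([297., 242.]), 0.74, np.int64(216))]
    ['top'] [ 0.1643  0.5809  0.2922 -0.1154]
    ['top'] [ 0.1643  0.5809  0.2922 -0.1154]
bay_dee top [(array([111., 227.]), 0.61, np.int64(1605))]
    ['top'] [ 0.1193  0.4847  0.2995 -0.0594]
    ['top'] [ 0.1193  0.4847  0.2995 -0.0594]
bay_round top [(array([155., 188.]), 0.75, np.int64(1565)), (array([246., 190.]), 0.65, np.int64(577))]
    ['top'] [0.1514 0.5737 0.1963 0.0429]
    ['top'] [0.1514 0.5737 0.1963 0.0429]
bay_wedge top [(array([153., 229.]), 0.56, np.int64(1672))]
    ['top'] [ 0.1314  0.479   0.2034 -0.0668]
    ['top'] [ 0.1314  0.479   0.2034 -0.0668]
```

```bash
cat >> h.py <<'E'
def go(x,y,z,yaw):
    o=ctrl.get_obs(); R=Ro.from_euler("xyz",o["eef_rot"]); T=Ro.from_euler("xyz",[np.pi,0,yaw])
    d=R.inv().apply(np.array([x,y,z])-o["ee_pos"])/.03; w=(R.inv()*T).as_rotvec()/np.radians(6)
    print("t",round(o["time_s"],2),"go",np.round(d,2),np.round(w,2),"w",round(o["grip_width"],4))
E
python3 - <<'E'
from h import *
im=cv2.imread("pics/top0.png")[100:270,215:455]; im=cv2.resize(im,None,fx=3.3,fy=3.3,interpolation=cv2.INTER_CUBIC)
m=ctrl.camera_model("top")
for n,x,y,a in(("heel_block",.5625,-.1415,0),("heel_dee",.4935,-.4055,.69),("heel_round",.5765,-.272,0),("heel_wedge",.5669,-.0224,.15)):
    R=Ro.from_euler("z",a).as_matrix(); u=(proj(pts(n)@R.T+[x,y,0],m)-[215,100])*3.3
    cv2.polylines(im,[cv2.convexHull(u.astype(np.int32))],1,(255,0,255),1)
cv2.imwrite("pics/crop.png",im)
go(.557,-.024,.11,np.pi+.15)
E
```

```text
t 1.0 go [-17.53 -12.16   3.18] [-0.   -0.   -5.08] w 0.0942
```

View pics/crop.png

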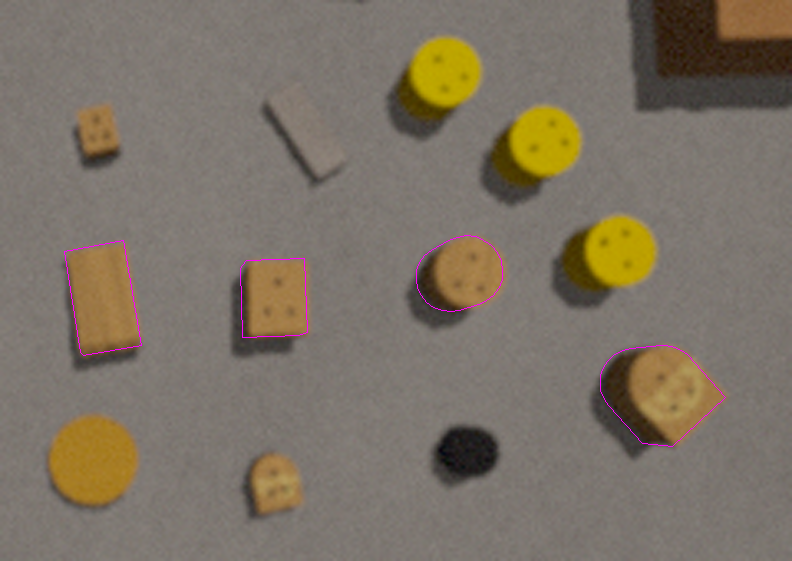

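The overlays match the wooden block, the pale round heel at crop (465,272), the dee at (670,395) and the wedge at (103,298). The yellow cylinders are the look-alikes. I'll start with the wedge.

>>> {"method": "step_arm", "body": {
  "plan": [
    [[-17.5,-12.15,3.2,0,0,-5.1],[-17.5,-12.15,3.2,0,0,-5.1],[-17.5,-12.15,3.2,0,0,-5.1],[-17.5,-12.15,3.2,0,0,-5.1],[-17.5,-12.15,3.2,0,0,-5.1],[-17.5,-12.15,3.2,0,0,-5.1],[-17.5,-12.15,3.2,0,0,-5.1],[-17.5,-12.15,3.2,0,0,-5.1]]
  ],
  "grip": 0.75,
  "squeeze": 20
}}

```text
time_s: 1.67
ee_pos: [0.38, 0.2443, 0.1579]
eef_rot: [3.141, 0.001, -2.989]
force: [0.5, 0.0, 1.3]
grip_width: 0.0704
grip_force: 0.0
```

```bash
python3 -c "
from h import *
go(.557,-.024,.11,np.pi+.15)"
```

```text
t 1.67 go [-4.47 -9.74  1.6 ] [0.   0.01 0.02] w 0.0704
```

>>> {"method": "step_arm", "body": {
  "plan": [
    [[-4.47,-9.74,1.6,0,0,0],[-4.47,-9.74,1.6,0,0,0],[-4.47,-9.74,1.6,0,0,0],[-4.47,-9.74,1.6,0,0,0],[-4.47,-9.74,1.6,0,0,0],[-4.47,-9.74,1.6,0,0,0],[-4.47,-9.74,1.6,0,0,0],[-4.47,-9.74,1.6,0,0,0]]
  ]
}}

```text
time_s: 2.33
ee_pos: [0.5572, -0.0251, 0.1095]
eef_rot: [-3.141, 0.0, -2.99]
force: [0.1, 1.0, -0.5]
grip_width: 0.0705
grip_force: 0.0
```

```bash
python3 -c "
from h import *
go(.557,-.024,.014,np.pi+.15)"
```

```text
t 2.33 go [0.   0.04 3.18] [-0.    0.    0.01] w 0.0705
```

>>> {"method": "step_arm", "body": {
  "plan": [
    [[0,0.02,1.2,0,0,0],[0,0.02,2.3,0,0,0],[0,0.02,3.0,0,0,0],[0,0.02,3.18,0,0,0],[0,0.02,3.18,0,0,0]]
  ]
}}

```text
time_s: 2.75
ee_pos: [0.5554, -0.0217, 0.0135]
eef_rot: [3.141, -0.002, -2.989]
force: [0.2, -0.1, 0.7]
grip_width: 0.0704
grip_force: 0.0
```

>>> {"method": "step_arm", "body": {
  "plan": [
    [[0,0,0,0,0,0],[0,0,0,0,0,0],[0,0,0,0,0,0],[0,0,0,0,0,0],[0,0,0,0,0,0],[0,0,0,0,0,0]]
  ],
  "grip": 0,
  "squeeze": 20
}}

```text
time_s: 3.25
ee_pos: [0.5565, -0.0218, 0.0154]
eef_rot: [-3.141, 0.001, -2.989]
force: [-1.2, 0.9, 6.1]
grip_width: 0.0421
grip_force: 19.9
```

>>> {"method": "step_arm", "body": {
  "plan": [
    [[0,0,-0.8,0,0,0],[0,0,-2.0,0,0,0],[0,0,-3.2,0,0,0],[0,0,-3.2,0,0,0]]
  ]
}}

```text
time_s: 3.58
ee_pos: [0.5588, -0.022, 0.1174]
eef_rot: [-3.139, 0.009, -2.989]
force: [0.5, 0.2, -0.5]
grip_width: 0.042
grip_force: 19.9
```

```bash
python3 -c "
from h import *
go(.4684,.2042,.11,np.pi-.075)"
```

```text
t 3.58 go [1.84 7.91 0.21] [-0.01  0.09  2.17] w 0.042
```

>>> {"method": "step_arm", "body": {
  "plan": [
    [[1.84,7.91,0.2,0,0,2.17],[1.84,7.91,0.2,0,0,2.17],[1.84,7.91,0.2,0,0,2.17],[1.84,7.91,0.2,0,0,2.17],[1.84,7.91,0.2,0,0,2.17],[1.84,7.91,0.2,0,0,2.17],[1.84,7.91,0.2,0,0,2.17],[1.84,7.91,0.2,0,0,2.17]]
  ]
}}

```text
time_s: 4.25
ee_pos: [0.4647, 0.2057, 0.1043]
eef_rot: [-3.141, -0.0, 3.07]
force: [0.9, -0.8, -0.7]
grip_width: 0.042
grip_force: 19.9
```

```bash
python3 -c "
from h import *
go(.4684,.2042,.0255,np.pi-.075)"
```

```text
t 4.25 go [-0.13 -0.04  2.63] [-0.   -0.    0.03] w 0.042
```

>>> {"method": "step_arm", "body": {
  "plan": [
    [[-0.12,-0.04,1.1,0,0,0],[-0.12,-0.04,2.0,0,0,0],[-0.12,-0.04,2.4,0,0,0],[-0.12,-0.04,2.6,0,0,0],[-0.12,-0.04,2.6,0,0,0],[-0.12,-0.04,2.6,0,0,0]]
  ]
}}

```text
time_s: 4.75
ee_pos: [0.4697, 0.2024, 0.0271]
eef_rot: [3.141, 0.001, 3.066]
force: [0.2, 0.1, -0.7]
grip_width: 0.042
grip_force: 19.9
```

```bash
python3 -c "
from h import *
go(.4684,.2042,.0255,np.pi-.075);print(ctrl.get_obs()['force'])"
```

```text
t 4.75 go [0.05 0.06 0.05] [ 0.    0.01 -0.01] w 0.042
[ 0.24443963  0.072918   -0.65695035]
```

>>> {"method": "step_arm", "body": {
  "plan": [
    [[0.05,0.05,0.05,0,0,0],[0.05,0.05,0.1,0,0,0],[0.05,0.05,0.1,0,0,0]]
  ]
}}

```text
time_s: 5.0
ee_pos: [0.4681, 0.2047, 0.0242]
eef_rot: [3.141, 0.001, 3.067]
force: [1.1, 1.1, 1.5]
grip_width: 0.0418
grip_force: 19.9
```

>>> {"method": "step_arm", "body": {
  "plan": [
    [[0,0,0,0,0,0],[0,0,0,0,0,0],[0,0,0,0,0,0],[0,0,-0.5,0,0,0],[0,0,-1.7,0,0,0],[0,0,-2.8,0,0,0]]
  ],
  "grip": 0.7
}}

```text
time_s: 5.5
ee_pos: [0.467, 0.2043, 0.1082]
eef_rot: [-3.141, -0.002, 3.067]
force: [-0.6, -0.2, -0.0]
grip_width: 0.0657
grip_force: 0.0
```

```bash
python3 -c "
from h import *
go(.5625,-.1415,.11,np.pi)"
```

```text
t 5.5 go [ -4.04 -11.26  -0.06] [-0.01 -0.02 -0.72] w 0.0657
```

>>> {"method": "step_arm", "body": {
  "plan": [
    [[-4.04,-11.26,0,0,0,-0.72],[-4.04,-11.26,0,0,0,-0.72],[-4.04,-11.26,0,0,0,-0.72],[-4.04,-11.26,0,0,0,-0.72],[-4.04,-11.26,0,0,0,-0.72],[-4.04,-11.26,0,0,0,-0.72],[-4.04,-11.26,0,0,0,-0.72],[-4.04,-11.26,0,0,0,-0.72]]
  ],
  "grip": 0.75
}}

```text
time_s: 6.17
ee_pos: [0.5565, -0.1189, 0.1076]
eef_rot: [-3.142, -0.0, -3.141]
force: [0.5, 1.1, -0.5]
grip_width: 0.0701
grip_force: 0.0
```

```bash
python3 -c "
from h import *
go(.5625,-.1415,.11,np.pi)"
```

```text
t 6.17 go [-0.2  -0.75 -0.08] [-0. -0.  0.] w 0.0701
```

>>> {"method": "step_arm", "body": {
  "plan": [
    [[-0.2,-0.75,0,0,0,0],[-0.2,-0.75,0,0,0,0],[-0.2,-0.75,0.5,0,0,0],[-0.2,-0.75,0.9,0,0,0],[-0.2,-0.75,0.9,0,0,0]]
  ]
}}

```text
time_s: 6.58
ee_pos: [0.561, -0.1384, 0.0779]
eef_rot: [3.14, -0.004, -3.141]
force: [-0.5, -0.9, -0.3]
grip_width: 0.0703
grip_force: 0.0
```

```bash
python3 -c "
from h import *
go(.5625,-.1415,.021,np.pi)"
```

```text
t 6.58 go [-0.06 -0.11  1.9 ] [ 0.01 -0.04  0.01] w 0.0703
```

>>> {"method": "step_arm", "body": {
  "plan": [
    [[-0.05,-0.1,1.0,0,0,0],[-0.05,-0.1,1.7,0,0,0],[-0.05,-0.1,1.9,0,0,0],[-0.05,-0.1,1.9,0,0,0]]
  ]
}}

```text
time_s: 6.92
ee_pos: [0.5631, -0.1415, 0.0224]
eef_rot: [3.141, -0.003, -3.14]
force: [0.5, -0.3, 0.7]
grip_width: 0.0705
grip_force: 0.0
```

>>> {"method": "step_arm", "body": {
  "plan": [
    [[0,0,0,0,0,0],[0,0,0,0,0,0],[0,0,0,0,0,0],[0,0,0,0,0,0],[0,0,0,0,0,0],[0,0,0,0,0,0]]
  ],
  "grip": 0
}}

```text
time_s: 7.42
ee_pos: [0.5642, -0.1423, 0.0242]
eef_rot: [-3.141, 0.001, -3.141]
force: [-0.9, 0.4, 5.4]
grip_width: 0.0403
grip_force: 20.0
```

>>> {"method": "step_arm", "body": {
  "plan": [
    [[0,0,-0.8,0,0,0],[0,0,-2.0,0,0,0],[0,0,-3.2,0,0,0],[0,0,-3.2,0,0,0]]
  ]
}}

```text
time_s: 7.75
ee_pos: [0.5665, -0.1431, 0.1266]
eef_rot: [-3.139, 0.009, -3.141]
force: [0.4, -0.8, -0.1]
grip_width: 0.0401
grip_force: 20.0
```

```bash
python3 -c "
from h import *
go(.581,.292,.115,np.pi-.075)"
```

```text
t 7.75 go [-0.49 14.5   0.35] [-0.03  0.09  0.72] w 0.0401
```

>>> {"method": "step_arm", "body": {
  "plan": [
    [[-0.55,14.5,0.2,0,0,0.72],[-0.55,14.5,0.2,0,0,0.72],[-0.55,14.5,0.2,0,0,0.72],[-0.55,14.5,0.2,0,0,0.72],[-0.55,14.5,0.2,0,0,0.72],[-0.55,14.5,0.2,0,0,0.72],[-0.55,14.5,0.2,0,0,0.72],[-0.55,14.5,0.2,0,0,0.72]]
  ]
}}

```text
time_s: 8.42
ee_pos: [0.5761, 0.1928, 0.1149]
eef_rot: [-3.142, 0.0, 3.067]
force: [1.2, -0.5, -1.3]
grip_width: 0.0399
grip_force: 20.0
```

```bash
python3 -c "
from h import *
go(.583,.292,.115,np.pi-.075)"
```

```text
t 8.42 go [ 0.02  3.31 -0.  ] [-0.  0.  0.] w 0.0399
```

>>> {"method": "step_arm", "body": {
  "plan": [
    [[0.02,3.31,0,0,0,0],[0.02,3.31,0,0,0,0],[0.02,3.31,0,0,0,0],[0.02,3.31,0.9,0,0,0],[0.02,3.31,1.7,0,0,0],[0.02,3.31,2.2,0,0,0],[0.02,3.31,2.2,0,0,0],[0.02,3.31,2.2,0,0,0]]
  ]
}}

```text
time_s: 9.08
ee_pos: [0.583, 0.2897, 0.0486]
eef_rot: [-3.141, -0.001, 3.067]
force: [0.3, 0.4, 0.1]
grip_width: 0.0396
grip_force: 20.0
```

```bash
python3 -c "
from h import *
go(.583,.292,.033,np.pi-.075)"
```

```text
t 9.08 go [0.01 0.08 0.52] [-0.01 -0.01 -0.  ] w 0.0396
```

>>> {"method": "step_arm", "body": {
  "plan": [
    [[0,0.05,0.35,0,0,0],[0,0.05,0.5,0,0,0],[0,0.05,0.55,0,0,0],[0,0.05,0.55,0,0,0]]
  ]
}}

```text
time_s: 9.42
ee_pos: [0.5837, 0.2915, 0.0331]
eef_rot: [3.141, 0.001, 3.067]
force: [-0.5, 0.2, 2.5]
grip_width: 0.04
grip_force: 20.0
```

>>> {"method": "step_arm", "body": {
  "plan": [
    [[0,0,0,0,0,0],[0,0,0,0,0,0],[0,0,0,0,0,0],[0,0,-0.5,0,0,0],[0,0,-1.7,0,0,0],[0,0,-2.7,0,0,0]]
  ],
  "grip": 0.7
}}

```text
time_s: 9.92
ee_pos: [0.583, 0.2912, 0.1144]
eef_rot: [-3.141, -0.001, 3.067]
force: [0.6, -0.2, 1.2]
grip_width: 0.0658
grip_force: 0.0
```

Run:
```python
from h import *
im=ctrl.camera("top"); cv2.imwrite("pics/c2.png",cv2.resize(cv2.cvtColor(im,cv2.COLOR_RGB2BGR)[140:270,70:270],None,fx=4,fy=4))
go(.5765,-.272,.115,np.pi)
```

```text
t 9.97 go [ -1.11 -18.78   0.16] [ 0.03  0.07 -0.72] w 0.0658
```

View pics/c2.png

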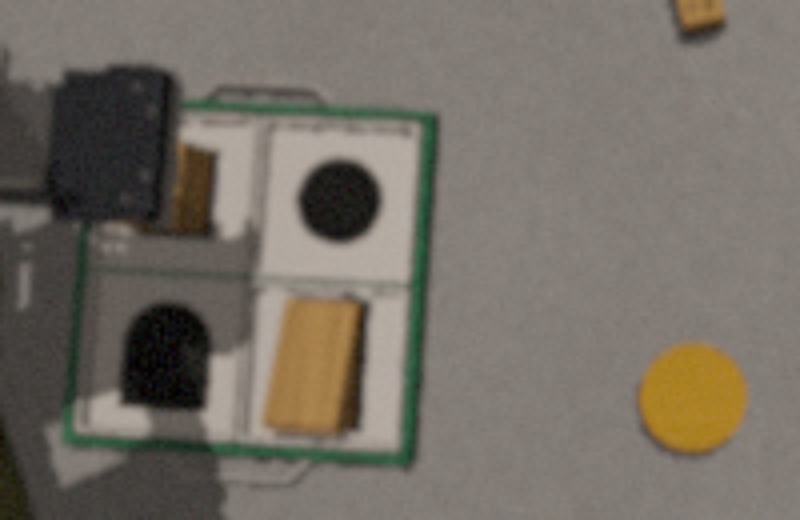

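The wedge stands in its bay at crop (315,365), and the block is partly hidden under the gripper. Next is the round heel.

>>> {"method": "step_arm", "body": {
  "plan": [
    [[-1.1,-18.78,0.1,0,0,-0.72],[-1.1,-18.78,0.1,0,0,-0.72],[-1.1,-18.78,0.1,0,0,-0.72],[-1.1,-18.78,0.1,0,0,-0.72],[-1.1,-18.78,0.1,0,0,-0.72],[-1.1,-18.78,0.1,0,0,-0.72],[-1.1,-18.78,0.1,0,0,-0.72],[-1.1,-18.78,0.1,0,0,-0.72]]
  ],
  "grip": 0.77
}}

```text
time_s: 10.63
ee_pos: [0.5775, -0.0439, 0.1118]
eef_rot: [-3.142, 0.0, -3.141]
force: [0.5, 0.6, -0.2]
grip_width: 0.0723
grip_force: 0.0
```

Run:
```python
from h import *
go(.5765,-.272,.115,np.pi)
```

```text
t 10.63 go [ 0.04 -7.6  -0.11] [-0.  0.  0.] w 0.0723
```

>>> {"method": "step_arm", "body": {
  "plan": [
    [[0.04,-7.6,0,0,0,0],[0.04,-7.6,0,0,0,0],[0.04,-7.6,0,0,0,0],[0.04,-7.6,0,0,0,0],[0.04,-7.6,0,0,0,0],[0.04,-7.6,0,0,0,0],[0.04,-7.6,0.8,0,0,0],[0.04,-7.6,0.8,0,0,0]]
  ]
}}

```text
time_s: 11.3
ee_pos: [0.575, -0.2705, 0.0838]
eef_rot: [3.139, -0.004, 3.14]
force: [0.1, 0.3, -1.3]
grip_width: 0.0725
grip_force: 0.0
```

Run:
```python
from h import *
go(.5765,-.272,.022,np.pi)
```

```text
t 11.3 go [-0.06 -0.05  2.06] [ 0.02 -0.04 -0.02] w 0.0725
```

>>> {"method": "step_arm", "body": {
  "plan": [
    [[-0.03,-0.04,1.0,0,0,0],[-0.03,-0.04,1.8,0,0,0],[-0.03,-0.04,2.0,0,0,0],[-0.03,-0.04,2.0,0,0,0],[-0.03,-0.04,2.0,0,0,0]]
  ]
}}

```text
time_s: 11.72
ee_pos: [0.5782, -0.2709, 0.029]
eef_rot: [-3.141, 0.001, -3.14]
force: [-0.1, -0.8, -0.5]
grip_width: 0.0723
grip_force: 0.0
```

>>> {"method": "step_arm", "body": {
  "plan": [
    [[0,0,0,0,0,0],[0,0,0,0,0,0],[0,0,0,0,0,0],[0,0,0,0,0,0],[0,0,0,0,0,0],[0,0,0,0,0,0]]
  ],
  "grip": 0
}}

```text
time_s: 12.22
ee_pos: [0.578, -0.2712, 0.0284]
eef_rot: [-3.141, 0.001, -3.141]
force: [-0.7, 0.2, 6.0]
grip_width: 0.0478
grip_force: 20.0
```

>>> {"method": "step_arm", "body": {
  "plan": [
    [[0,0,-0.8,0,0,0],[0,0,-2.0,0,0,0],[0,0,-3.2,0,0,0],[0,0,-3.2,0,0,0]]
  ]
}}

```text
time_s: 12.55
ee_pos: [0.58, -0.2724, 0.1312]
eef_rot: [-3.137, 0.009, -3.141]
force: [0.1, 0.6, -0.3]
grip_width: 0.0474
grip_force: 20.0
```

Run:
```python
from h import *
go(.575,.1963,.12,np.pi-.075)
```

```text
t 12.55 go [ 0.16 15.62  0.3 ] [-0.04  0.09  0.72] w 0.0474
```

>>> {"method": "step_arm", "body": {
  "plan": [
    [[0.1,15.62,0.15,0,0,0.72],[0.1,15.62,0.15,0,0,0.72],[0.1,15.62,0.15,0,0,0.72],[0.1,15.62,0.15,0,0,0.72],[0.1,15.62,0.15,0,0,0.72],[0.1,15.62,0.15,0,0,0.72],[0.1,15.62,0.15,0,0,0.72],[0.1,15.62,0.15,0,0,0.72]]
  ]
}}

```text
time_s: 13.22
ee_pos: [0.5749, 0.0641, 0.1203]
eef_rot: [-3.142, -0.0, 3.067]
force: [1.4, 0.0, -1.7]
grip_width: 0.0474
grip_force: 20.0
```

Run:
```python
from h import *
go(.575,.1963,.12,np.pi-.075)
```

```text
t 13.22 go [0.33 4.39 0.01] [-0. -0. -0.] w 0.0474
```

>>> {"method": "step_arm", "body": {
  "plan": [
    [[0.33,4.39,0,0,0,0],[0.33,4.39,0,0,0,0],[0.33,4.39,0,0,0,0],[0.33,4.39,0,0,0,0],[0.33,4.39,1.0,0,0,0],[0.33,4.39,2.0,0,0,0],[0.33,4.39,2.2,0,0,0],[0.33,4.39,2.2,0,0,0]]
  ]
}}

```text
time_s: 13.88
ee_pos: [0.5743, 0.1937, 0.0525]
eef_rot: [-3.14, -0.004, 3.066]
force: [0.0, -0.4, -0.1]
grip_width: 0.0473
grip_force: 20.0
```

Run:
```python
from h import *
go(.575,.1963,.037,np.pi-.075)
```

```text
t 13.88 go [-0.02  0.09  0.52] [-0.01 -0.04 -0.  ] w 0.0473
```

>>> {"method": "step_arm", "body": {
  "plan": [
    [[0,0.05,0.35,0,0,0],[0,0.05,0.5,0,0,0],[0,0.05,0.55,0,0,0],[0,0.05,0.55,0,0,0]]
  ]
}}

```text
time_s: 14.22
ee_pos: [0.5757, 0.1957, 0.0383]
eef_rot: [3.141, 0.0, 3.066]
force: [0.5, 0.2, -0.2]
grip_width: 0.0477
grip_force: 20.0
```

>>> {"method": "step_arm", "body": {
  "plan": [
    [[0,0,0.05,0,0,0],[0,0,0.05,0,0,0],[0,0,0.05,0,0,0]]
  ]
}}

```text
time_s: 14.47
ee_pos: [0.576, 0.1958, 0.0374]
eef_rot: [3.141, 0.001, 3.067]
force: [-0.7, -0.7, 3.9]
grip_width: 0.0475
grip_force: 20.0
```

>>> {"method": "step_arm", "body": {
  "plan": [
    [[0,0,0,0,0,0],[0,0,0,0,0,0],[0,0,0,0,0,0],[0,0,-0.5,0,0,0],[0,0,-1.7,0,0,0],[0,0,-2.9,0,0,0]]
  ],
  "grip": 0.7
}}

```text
time_s: 14.97
ee_pos: [0.5746, 0.1955, 0.1233]
eef_rot: [-3.14, -0.003, 3.067]
force: [0.8, 0.5, 0.4]
grip_width: 0.0657
grip_force: 0.0
```

Run:
```python
from h import *
c,s=np.cos(.7),np.sin(.7); print(.4935-.010*c,-.4053-.010*s)
go(.4935-.010*c,-.4053-.010*s,.115,.7); print(ctrl.get_obs()["qpos"])
```

```text
0.4858515781271551 -0.4117421768723769
t 14.97 go [  1.43 -20.41   0.31] [-0.04 -0.   22.6 ] w 0.0657
[ 2.67614903e-01  5.01534411e-01  1.43733911e+00 -4.49250473e-05
  1.20595498e+00 -1.22820014e+00]
```

>>> {"method": "step_arm", "body": {
  "plan": [
    [[1.4,-20.4,0.1,0,0,22.6],[1.4,-20.4,0.1,0,0,22.6],[1.4,-20.4,0.1,0,0,22.6],[1.4,-20.4,0.1,0,0,22.6],[1.4,-20.4,0.1,0,0,22.6],[1.4,-20.4,0.1,0,0,22.6],[1.4,-20.4,0.1,0,0,22.6],[1.4,-20.4,0.1,0,0,22.6]]
  ],
  "grip": 0.8
}}

```text
time_s: 15.63
ee_pos: [0.5271, -0.1361, 0.122]
eef_rot: [3.141, 0.0, 2.06]
force: [1.2, 0.5, 0.4]
grip_width: 0.0752
grip_force: 0.0
```

Run:
```python
from h import *
go(.4858,-.4117,.115,.7); print(ctrl.get_obs()["qpos"])
```

```text
t 15.63 go [-7.46 -5.54  0.23] [ 0.    0.   12.99] w 0.0752
[-3.19892669e-01  3.70449649e-01  1.63114331e+00  1.18511236e-06
  1.13985107e+00 -8.09591063e-01]
```

>>> {"method": "step_arm", "body": {
  "plan": [
    [[-7.46,-5.54,0.2,0,0,13],[-7.46,-5.54,0.2,0,0,13],[-7.46,-5.54,0.2,0,0,13],[-7.46,-5.54,0.2,0,0,13],[-7.46,-5.54,0.2,0,0,13],[-7.46,-5.54,0.2,0,0,13],[-7.46,-5.54,0.2,0,0,13],[-7.46,-5.54,0.2,0,0,13]]
  ]
}}

```text
time_s: 16.3
ee_pos: [0.4862, -0.4149, 0.1152]
eef_rot: [-3.142, 0.001, 1.056]
force: [0.1, 0.7, -0.0]
grip_width: 0.075
grip_force: 0.0
```

Run:
```python
from h import *
go(.4858,-.4117,.115,.7); print(ctrl.get_obs()["qpos"])
```

```text
t 16.3 go [ 0.09 -0.06  0.01] [0.   0.01 3.4 ] w 0.075
[-7.63449243e-01  5.76785335e-01  1.34183187e+00 -6.69759300e-04
  1.22290179e+00 -2.48372349e-01]
```

>>> {"method": "step_arm", "body": {
  "plan": [
    [[0,0,0,0,0,3.4],[0,0,0,0,0,3.4],[0,0,0,0,0,3.4],[0,0,0.6,0,0,3.4],[0,0,1.0,0,0,3.4],[0,0,1.0,0,0,3.4]]
  ]
}}

```text
time_s: 16.8
ee_pos: [0.4871, -0.4091, 0.0827]
eef_rot: [-3.137, 0.0, 0.711]
force: [-0.3, 0.4, -0.1]
grip_width: 0.0749
grip_force: 0.0
```

Run:
```python
from h import *
go(.4858,-.4117,.0225,.7)
```

```text
t 16.8 go [-0.09  0.05  2.01] [-0.04  0.    0.11] w 0.0749
```

>>> {"method": "step_arm", "body": {
  "plan": [
    [[-0.05,0.02,1.0,0,0,0],[-0.05,0.02,1.8,0,0,0],[-0.05,0.02,2.0,0,0,0],[-0.05,0.02,2.0,0,0,0],[-0.05,0.02,2.0,0,0,0]]
  ]
}}

```text
time_s: 17.22
ee_pos: [0.4878, -0.4118, 0.027]
eef_rot: [3.141, -0.0, 0.711]
force: [0.4, 0.3, 1.2]
grip_width: 0.0753
grip_force: 0.0
```

>>> {"method": "step_arm", "body": {
  "plan": [
    [[0,0,0,0,0,0],[0,0,0,0,0,0],[0,0,0,0,0,0],[0,0,0,0,0,0],[0,0,0,0,0,0],[0,0,0,0,0,0]]
  ],
  "grip": 0
}}

```text
time_s: 17.72
ee_pos: [0.4876, -0.4117, 0.0265]
eef_rot: [3.141, -0.0, 0.711]
force: [-1.0, 1.2, 5.8]
grip_width: 0.0496
grip_force: 20.0
```

>>> {"method": "step_arm", "body": {
  "plan": [
    [[0,0,-0.8,0,0,0],[0,0,-2.0,0,0,0],[0,0,-3.2,0,0,0],[0,0,-3.2,0,0,0]]
  ]
}}

```text
time_s: 18.05
ee_pos: [0.4894, -0.4134, 0.1294]
eef_rot: [3.131, -0.001, 0.711]
force: [0.4, 0.1, 0.4]
grip_width: 0.0502
grip_force: 20.0
```

Run:
```python
from h import *
go(.4853-.009,.2993+.0007,.12,-.075)
```

```text
t 18.05 go [ 15.18 -18.31   0.14] [ 0.09 -0.05  7.5 ] w 0.0502
```

>>> {"method": "step_arm", "body": {
  "plan": [
    [[15.2,-18.3,0.1,0,0,7.5],[15.2,-18.3,0.1,0,0,7.5],[15.2,-18.3,0.1,0,0,7.5],[15.2,-18.3,0.1,0,0,7.5],[15.2,-18.3,0.1,0,0,7.5],[15.2,-18.3,0.1,0,0,7.5],[15.2,-18.3,0.1,0,0,7.5],[15.2,-18.3,0.1,0,0,7.5]]
  ]
}}

```text
time_s: 18.72
ee_pos: [0.4814, -0.0825, 0.1204]
eef_rot: [3.142, -0.0, -0.079]
force: [0.8, 0.6, -0.3]
grip_width: 0.0499
grip_force: 20.0
```

Run:
```python
from h import *
go(.4763,.3,.12,-.075)
```

```text
t 18.72 go [-1.18e+00 -1.27e+01  1.00e-02] [ 0.   -0.   -0.04] w 0.0499
```

>>> {"method": "step_arm", "body": {
  "plan": [
    [[-1.18,-12.7,0,0,0,0],[-1.18,-12.7,0,0,0,0],[-1.18,-12.7,0,0,0,0],[-1.18,-12.7,0,0,0,0],[-1.18,-12.7,0,0,0,0],[-1.18,-12.7,0,0,0,0],[-1.18,-12.7,0,0,0,0],[-1.18,-12.7,0,0,0,0]]
  ]
}}

```text
time_s: 19.38
ee_pos: [0.4754, 0.2512, 0.1205]
eef_rot: [-3.141, -0.0, -0.075]
force: [1.2, -0.8, -0.6]
grip_width: 0.0497
grip_force: 20.0
```

Run:
```python
from h import *
go(.4763,.3,.12,-.075)
```

```text
t 19.38 go [-0.09 -1.63  0.02] [-0. -0.  0.] w 0.0497
```

>>> {"method": "step_arm", "body": {
  "plan": [
    [[-0.09,-1.63,0,0,0,0],[-0.09,-1.63,0,0,0,0],[-0.09,-1.63,0,0,0,0],[-0.09,-1.63,1.0,0,0,0],[-0.09,-1.63,2.0,0,0,0],[-0.09,-1.63,2.3,0,0,0],[-0.09,-1.63,2.3,0,0,0],[-0.09,-1.63,2.3,0,0,0]]
  ]
}}

```text
time_s: 20.05
ee_pos: [0.4774, 0.2973, 0.0523]
eef_rot: [-3.142, -0.0, -0.076]
force: [2.1, -0.5, -0.4]
grip_width: 0.0499
grip_force: 20.0
```

Run:
```python
from h import *
go(.4763,.3,.0355,-.075)
```

```text
t 20.05 go [-0.04 -0.09  0.56] [-0.   -0.   -0.01] w 0.0499
```

>>> {"method": "step_arm", "body": {
  "plan": [
    [[0,-0.05,0.35,0,0,0],[0,-0.05,0.5,0,0,0],[0,-0.05,0.58,0,0,0],[0,-0.05,0.58,0,0,0],[0,-0.05,0.58,0,0,0]]
  ]
}}

```text
time_s: 20.47
ee_pos: [0.4775, 0.2996, 0.035]
eef_rot: [-3.141, -0.001, -0.075]
force: [-0.4, -2.5, 5.6]
grip_width: 0.0496
grip_force: 20.0
```

Contact. I'll release, rise, and back off to the right for a clear view.

>>> {"method": "step_arm", "body": {
  "plan": [
    [[0,0,0,0,0,0],[0,0,0,0,0,0],[0,0,0,0,0,0],[0,0,-0.5,0,0,0],[0,0,-1.7,0,0,0],[0,0,-2.9,0,0,0],[0,0,-4,0,0,0],[0,0,-5,0,0,0]]
  ],
  "grip": 0.75
}}

```text
time_s: 21.13
ee_pos: [0.477, 0.2995, 0.1864]
eef_rot: [-3.141, -0.001, -0.075]
force: [0.7, 0.4, 0.5]
grip_width: 0.0706
grip_force: 0.0
```

>>> {"method": "step_arm", "body": {
  "plan": [
    [[-3,12,0,0,0,0],[-3,12,0,0,0,0],[-3,12,0,0,0,0],[-3,12,0,0,0,0],[-3,12,0,0,0,0],[-3,12,0,0,0,0],[-3,12,0,0,0,0],[-3,12,0,0,0,0]]
  ]
}}

```text
time_s: 21.8
ee_pos: [0.3711, -0.0184, 0.1843]
eef_rot: [3.142, -0.001, -0.074]
force: [0.8, -0.6, -0.1]
grip_width: 0.0705
grip_force: 0.0
```

Run:
```python
from h import *
im={c:ctrl.camera(c) for c in("top","side")}
cv2.imwrite("pics/f.png",cv2.cvtColor(np.vstack([cv2.resize(im["top"][130:270,60:320],None,fx=2.3,fy=2.3),cv2.resize(im["side"][110:220,60:320],None,fx=2.3,fy=2.3)]),cv2.COLOR_RGB2BGR))
m={c:ctrl.camera_model(c) for c in im}
B=dict(heel_block=(.581,.292),heel_dee=(.4853,.2993),heel_round=(.574,.1963),heel_wedge=(.478,.2035),small_dee=(.438,-.138),small_block=(.6859,-.02))
for n,b in B.items():
    z=.009 if n[0]=='h' else 0; V=[]
    for c in im:
        t=proj([[*b,z+.02]],m[c])[0]
        k=[k for k in ctrl.masks_of(n,c) if np.hypot(*(np.array(k["at"])-t))<15]
        if k: V.append((k[0]["pixels"],m[c]))
    if V: f=fit(n,V,z,(-.3,0,.3)); print(n,len(V),f,"off mm",np.round((f[1:3]-b)*1000,1))
    else: print(n,"none")
```

```text
heel_block 2 [ 0.4544  0.5824  0.2916 -0.0795] off mm [ 1.4 -0.4]
heel_dee 2 [ 0.36    0.4872  0.2993 -0.0381] off mm [1.9 0. ]
heel_round 2 [0.1083 0.5761 0.1962 0.1702] off mm [ 2.1 -0.1]
heel_wedge 2 [ 0.2775  0.4779  0.2032 -0.086 ] off mm [-0.1 -0.3]
small_dee 2 [ 0.1083  0.4377 -0.1375  0.2921] off mm [-0.3  0.5]
small_block 2 [ 0.1499  0.685  -0.0209  0.2297] off mm [-0.9 -0.9]
```

View pics/f.png

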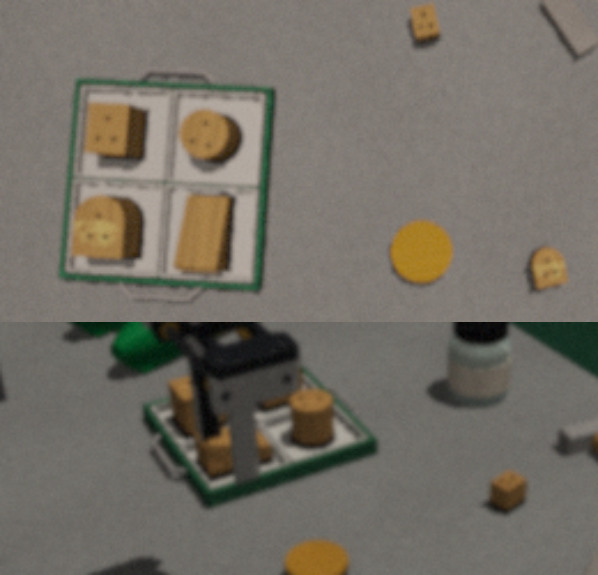

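All four heels stand upright in their bays: block (113,130), round (208,135), dee (105,230) and wedge (203,235) in the crop. Fitted offsets are about 2 mm, and both child-size heels stand where they were.

```bash
python3 -c "
from station import ctrl
print(ctrl.hand_in())"
```

```text
the job is handed in; nothing more can be done
None
```

I handed the job in at about 22 s of arm time: all four full-size heels stand upright on their matching outlines, within about 2 mm by camera fit (the gripper partly hid the box from the side camera), and both child-size heels stayed where they were; the hand-in gave no verdict.

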